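Stage a specimen jar, then work a sagging bolt and hold the gate ajar

ROBOT

A 7-joint arm with a two-finger parallel gripper is mounted at the origin on a cart in front of the work surface, level with it; the furniture and walls round the work are solid. World frame = base frame: x ahead of the robot, y to its left, z up, the work surface at z = 0. Lengths are in mm, angles in rad, forces in N, time in s.
With the tool pointing down it reaches from about 400 to 750 mm from the base axis. Payload 19.5 kg.
Tool frame: the origin (TCP) lies at the centre of the arm's flange, where the gripper is bolted on; the fingertips stand 173 mm ahead of it and the grasp point (between the pads) lies 155 mm ahead of it (nose_length is the distance from the TCP to the fingertips, in mm); z points along the fingers, y is the line along which they close (so a half turn about z gives the same grasp; the last joint's range is limited). The gripper opens to 85 mm and grips with 20 to 120 N. Pads are 22 mm wide; open, the fingers measure 114 mm over their backs; the gripper's body (76 mm by 85 mm) begins 54 mm behind the grasp point. The pads swing forward as they close: fully open they stand 13 mm farther back than shut.
Start: joints at [1.209, 0.707, -0.028, 1.485, 0.022, 0.951, -0.075], TCP at [180.764, -545.839, 404.668] pointing down, gripper open.
Joint ranges: [-2.71, 2.71], [-0.32, 2.16], [-1.57, 1.52], [0, 2.45], [-1.46, 4.6], [0, 2.02], [-2.83, 2.83]. Speed limits (rad/s): [1.89, 1.89, 2.57, 2.57, 3.01, 3.01, 3.01].

INTERFACE

Orientations are given as a 3x3 rotation matrix whose columns are the frame's x, y, z axes.
In Python, from station import * gives the robot as it stands.
- The arm moves only by the shell command python3 -m handwheel 'ROWS' [FORCE]. ROWS is JSON, a list of rows, each an object of numbers: "gripper": the finger opening in cm, from 0 to 8.54; "tx", "ty", "tz": the shift along the tool's x, y, z in cm; "twist": the turn about the tool's z in rad. In form: [{"gripper": .., "tx": .., "ty": .., "tz": .., "twist": ..}, ...]. A call has 1 to 5 rows; each row shifts and turns the commanded pose from where the row before left it, along the tool's axes as they then stand; what a row does not reach is not made up. A row lasts 1/8 s, in which the tool goes at most 62.5 mm and 10.7 degrees, less where a joint would pass 70% of its speed; a pose out of reach is approached as far as the arm can. A call with a gripper value outside its range is refused whole. The fingers move at their own pace and stop on an object; FORCE is the grip in N (left out, the last holds). Time passes only in rows, so rows that do not move let the fingers close. It gives the time, the measured TCP pose, the force, the opening and the grip force at its end, in the units of the state.
- sense(): the state, without advancing time (a new reading comes with each control period).
- snapshot(name): name is "side" or "top"; returns a dict with "color" (400x640x3 uint8, red, green, blue), "mtx" (3x3 intrinsics, pixels), "dist_coeffs" ([k1, k2, p1, p2, k3] as OpenCV has them; the pictures are not rectified), "cam_to_world" (4x4, takes a point from camera to world coordinates). Camera axes: x right, y down, z forward; pixel columns grow to the right and rows downward; lengths in mm; the calibration is good to about 2 mm. A picture is of the moment at which its call begins. There is no depth.
- finish_job(): hands the job in; it is judged then, once.
Trained networks look in the newest picture that a camera, given by its name, has taken for a name from the list of things; names that differ only in an ending like _2 or _b are one class to them, and where a whole thing is asked for, a point or a joint stands for the part that bears it (a point fixed in the world has none). Each returns a list of dicts, best first, with "conf" (0 to 1); they miss things now and then, are a little off and sometimes report something else, mostly with a low value. They report only what shows in the picture. A call takes as long as a camera call. They do not tell look-alikes from the thing itself.
- look_for(camera, name): "location" ([x, y, z] in mm, in the coordinates of the camera as it stood for that picture, good to about 4 mm: the middle of the surface that is visible of it).
- landmark_of(camera, name): "location" ([x, y, z] in mm, in the coordinates of the camera as it stood for that picture, good to about 4 mm: a listed point, or the origin of a listed thing).
The state is a dict: "time": time; "joint_positions": joint angles; "joint_vel": joint speeds; "joint_torque": joint torques, N m; "eef_pos": TCP position; "orientation": TCP orientation; "ft_force": force on the tool from outside, world axes, zero at the start; "torque": the same for the moment, N m; "opening": finger opening in mm; "grasp_force": force on a finger pad.
Only numpy, scipy, OpenCV 4.12 (cv2) and the standard library are available. Lean on these libraries where they do the work, as an engineer would, in place of code of your own. Each camera call takes 0.05 s, during which the arm holds its last target. There are 200 camera calls.

TASK

A colleague is about to hand the white specimen jar into the small clear-sided cabinet: first stand the jar upright and centred on the narrow post beside the cabinet and let go of it. Then take the ball knob of the gate's bolt, lift the sagging bolt so that its nose clears the bent-up lip of the keeper, draw it fully back, and swing the self-closing gate about 10 cm ajar at its free edge. Finish while still holding the gate there with the bolt drawn, and leave the tape roll, the loupe and the nut driver where they lie.

Things in the scene. Friction and masses are not known exactly. Their poses are not given: they have to be found in the camera images.
- specimen_jar: white screw-top jar standing on the bench, 50 high, 43 across the body (lowest 36) and 47 across the lid (upper 14), about 50 g; origin at the centre of its underside, z up.
- post_top (a point): centre of the flat top of the transfer post: a fixed aluminium pedestal post, top disc 36 across and 6 thick at a height of 88 above the bench, stem 26 across, dark round foot 62 across and 9 high. Stands to the right of the cabinet's front.
- cabinet: specimen cabinet fixed to the bench, 170 deep (x), 310 wide (y), 170 high, aluminium profile with clear panels; origin at the centre of its underside, front faces its own -x (towards the robot), y to the left along the front. The gate covers the front, hinged at its left (+y) end; the bolt runs level along the gate's top rail.
- keeper_lip (a point): top edge of the keeper's bent-up lip. The keeper is a steel channel open at the top, 23 wide and 44 high, on the fixed right front upright; the lip is its end next to the gate, and the bolt's nose hangs behind it. Axes as the cabinet's.
- bolt_knob (a point): centre of the bolt's black ball knob, 22 in diameter, at rest 182 above the bench, 50 in front of the gate's mid plane and 212 from the hinge axis along the gate. It stands on a thin bent stem (7 thick) that rises forward from the bolt rod; nothing else of the cabinet or gate is higher than 170, and the bolt's guides and keeper end at 160. Its axes are the gate's: y along the gate towards the hinge (the way the bolt is drawn), z up, -x outward.
- gate_hinge (a point): point on the gate's upright hinge axis, at the left end of the cabinet's front, 182 above the bench (knob height). Axes turn with the gate: -y runs along the gate to its free edge 278 away. In the gate's frame the knob is at x -50, y -212 (bolt shot) to y -172 (bolt drawn).
- gate (a joint): gate angle, rad: 0 shut, grows as the free edge swings out towards the robot (clockwise from above), up to 1.4. A spring always pulls it shut: 1.5 to 2.5 N at the knob; released, it falls shut.
- bolt (a joint): how far the bolt is drawn back towards the hinge, m: near 0 (0 to 0.005) shot behind the keeper's lip, 0.040 fully drawn (stop). Slides with about 1.2 N of friction and stays where it is left. The nose is free of the keeper from 0.024 on.
- bolt_lift (a joint): how far the bolt is raised in its worn, tall-slotted guides, m: 0 sagging at rest, stop at 0.017; falls back by its weight (140 g). The bolt rises without tilting. While it sags, its turned-down nose catches behind the lip after about 7 mm of draw; raised by 0.011 or more there it clears the lip freely. The gate is locked while the nose is in the keeper. Once it is out the bolt may sink again.
- tape_roll: roll of amber tape lying flat on the bench, 66 across, 13 high; leave it alone. Origin at the centre of its underside.
- loupe: small black round loupe standing on the bench, 33 across, 29 high; leave it alone. Origin at the centre of its underside.
- nut_driver: amber-handled nut driver lying on the bench in front of the cabinet, 152 long, 17 thick; leave it alone. Origin under its middle, long side along its own y.
Not all that is in view belongs to the job. Leave any blue or turquoise look-alike of the part that bears post_top alone.

How it is judged (in metres and radians):
On the way, in this order (a step that is already met when the one before it is completed fails the run):
1. the specimen jar stands upright and centred on the narrow post, let go (horizontal distance between specimen_jar and post_top below 0.01 m and z of specimen_jar in the frame of post_top between -0.003 and 0.004 m and angle between specimen_jar's own z axis and vertical below 0.08 rad and contact force between the fingers and specimen_jar below 0.05 N and linear speed of specimen_jar below 0.03 m/s), for 0.3 s.
2. the bolt has been lifted over the keeper's lip and drawn back (value of joint bolt above 0.028 m), for 0.1 s.
At the end, for the whole second after the job is handed in: Jar upright on the post, within 10 mm of its centre, untouched; bolt drawn at least 28 mm; gate held still at 0.25 to 0.50 rad (about 7 to 14 cm at the free edge) with the fingers still on the gate or its bolt (over 0.5 N) (all of step 1 and value of joint bolt above 0.028 m and value of joint gate between 0.25 and 0.5 rad and velocity of joint gate between -0.08 and 0.08 rad/s and contact force between the fingers and gate above 0.5 N); the arm keeps its last pose, push and grip.
It fails at once if the tape roll, the loupe or the nut driver is moved by more than 3 cm (distance of any of tape_roll, loupe, nut_driver from where it was at the start of the episode above 0.03 m).
It also fails if it takes over 51 s, if anything falls off the work surface, if the arm or the gripper's body presses on something with over 40 N, if the wrist force passes 120 N, or if a joint passes its speed limit or range.

## Working session

There is one attempt and no reset: what is moved stays moved. The work goes in short steps, Python scripts to look and compute and a shell command to move; the robot and the scene stay as the last step left them, time stands still between calls to the robot, and variables do not carry over. Pictures are saved under pics/ and viewed, at most 10 in all, crops included, and the job is handed in when it is done.

```bash
mkdir -p pics; ls
cat > h.py <<'E'
from station import *
import numpy as np, cv2
def look(names, cams=("side","top"), save=None):
    for c in cams:
        s=snapshot(c); T=np.array(s["cam_to_world"])
        if save: cv2.imwrite(f"pics/{save}_{c}.png", s["color"][:,:,::-1])
        for n in names:
            for f in (landmark_of,):
                for d in f(c,n)[:3]:
                    p=T@np.r_[d["location"],1]
                    px=cv2.projectPoints(np.array([d["location"]],float),np.zeros(3),np.zeros(3),np.array(s["mtx"]),np.array(s["dist_coeffs"]))[0].ravel()
                    print(c,n,round(d["conf"],2),p[:3].round(0),px.round(0))
        print(c,T[:3,3].round(0),T[:3,2].round(2))
def st():
    s=sense(); print(round(s["time"],2),np.round(s["eef_pos"],1),np.round(s["orientation"],3).tolist(),np.round(s["ft_force"],1),s["opening"],s["grasp_force"])
E
python3 - <<'E'
from h import *
st()
look(["specimen_jar","post_top","cabinet","keeper_lip","bolt_knob","gate_hinge","tape_roll","loupe","nut_driver"],save="a")
st()
E
```

```text
pics
0.0 [ 180.8 -545.8  404.2] [[0.949, 0.314, -0.0], [0.314, -0.949, 0.001], [-0.0, -0.001, -1.0]] [ 0.3  0.8 -0.2] 85.60061048038018 0.0
side specimen_jar 0.75 [431. 237.  -4.] [360. 287.]
side post_top 0.64 [ 345. -265.   88.] [364. 169.]
side post_top 0.6 [ 457. -356.   82.] [332. 161.]
side post_top 0.56 [ 553. -383.   87.] [307. 157.]
side cabinet 0.92 [718. -86.  -1.] [262. 222.]
side bolt_knob 0.62 [719. -88.   3.] [261. 221.]
side bolt_knob 0.61 [ 593. -171.  179.] [296. 162.]
side gate_hinge 0.83 [602.  43. 183.] [294. 195.]
side tape_roll 0.82 [447.  61.  -1.] [346. 246.]
side loupe 0.77 [517. 385.   1.] [333. 331.]
side nut_driver 0.4 [ 399. -148.    2.] [353. 207.]
side [ 577. 1029.  800.] [-0.04 -0.85 -0.53]
top specimen_jar 0.61 [433. 234.   4.] [240. 242.]
top specimen_jar 0.38 [ 454. -357.   85.] [449. 228.]
top post_top 0.9 [ 343. -267.   89.] [419. 269.]
top post_top 0.84 [ 555. -384.   85.] [456. 192.]
top post_top 0.6 [ 451. -354.   86.] [448. 229.]
top keeper_lip 0.68 [ 638. -237.  129.] [405. 160.]
top bolt_knob 0.65 [ 594. -169.  182.] [383. 171.]
top bolt_knob 0.55 [602.  46. 183.] [300. 169.]
top gate_hinge 0.96 [602.  45. 181.] [300. 170.]
top tape_roll 0.65 [ 402. -153.    0.] [373. 251.]
top tape_roll 0.53 [444.  61.  -1.] [299. 238.]
top tape_roll 0.45 [ 594. -171.  180.] [384. 171.]
top loupe 0.57 [523. 380.  -1.] [193. 213.]
top nut_driver 0.66 [ 400. -150.    1.] [372. 251.]
top [ 301.  -30. 1358.] [ 0.19  0.01 -0.98]
1.0 [ 180.8 -545.8  404.7] [[0.949, 0.314, -0.0], [0.314, -0.949, 0.0], [-0.0, -0.0, -1.0]] [ 0.6 -0.5 -0.3] 85.66389948725538 0.0
```

```bash
python3 -c "
import cv2
t=cv2.imread('pics/a_top.png');s=cv2.imread('pics/a_side.png')
cv2.imwrite('pics/t1.png',cv2.resize(t[130:310,160:500],None,fx=2.3,fy=2.3))
cv2.imwrite('pics/s1.png',cv2.resize(s[130:350,200:440],None,fx=2.5,fy=2.5))"
```

```text
(no output)
```

View pics/t1.png

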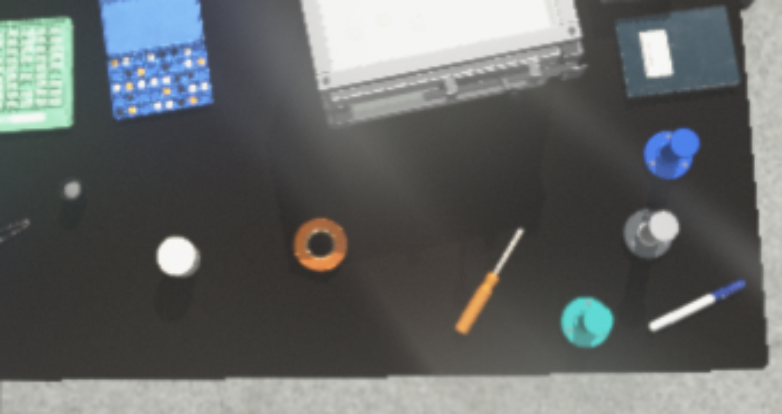

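View pics/s1.png

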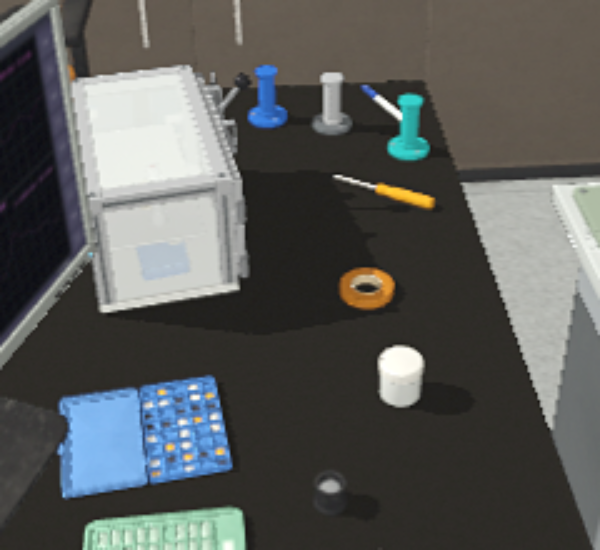

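The silver post is the middle one at about (454, -355); in the top crop it sits at (660,228), between the blue and teal look-alikes. The jar is at crop (178,256), about (432, 236). The gate is yawed about +11° and the knob is visible in the side crop at (240,80).

```bash
python3 -m handwheel '[{"twist":0.127},{"tx":4.1,"ty":-3.6},{"tx":4.1,"ty":-3.6},{"tx":4.1,"ty":-3.6},{"tx":4.1,"ty":-3.6}]' 
python3 -m handwheel '[{"tx":4.1,"ty":-3.6},{"tx":4.1,"ty":-3.6},{"tx":4.1,"ty":-3.6},{"tx":4.1,"ty":-3.6}]'
python3 - <<'E'
from h import *
st()
for i in range(3): look(["specimen_jar","post_top","bolt_knob","gate_hinge","keeper_lip"])
st()
E
```

```text
1.0 [ 180.8 -545.8  404.7] [[0.949, 0.314, -0.0], [0.314, -0.949, 0.0], [-0.0, -0.0, -1.0]] [ 0.6 -0.5 -0.3] 85.66389948725538 0.0
side specimen_jar 0.59 [429. 236.  -4.] [360. 287.]
side post_top 0.76 [ 455. -355.   82.] [332. 161.]
side post_top 0.49 [ 342. -264.   87.] [365. 170.]
side post_top 0.47 [ 554. -383.   84.] [306. 158.]
side bolt_knob 0.56 [ 591. -169.  175.] [297. 163.]
side gate_hinge 0.85 [602.  46. 181.] [294. 196.]
side [ 577. 1029.  800.] [-0.04 -0.85 -0.53]
top specimen_jar 0.53 [433. 237.   5.] [239. 242.]
top post_top 0.73 [ 343. -270.   89.] [420. 269.]
top post_top 0.72 [ 556. -383.   88.] [456. 191.]
top post_top 0.68 [ 453. -355.   86.] [448. 228.]
top bolt_knob 0.63 [ 399. -153.   -1.] [373. 252.]
top bolt_knob 0.48 [ 592. -170.  181.] [383. 172.]
top gate_hinge 0.96 [600.  44. 186.] [301. 170.]
top keeper_lip 0.61 [ 636. -237.  130.] [405. 160.]
top [ 301.  -30. 1358.] [ 0.19  0.01 -0.98]
side specimen_jar 0.71 [432. 240.  -5.] [359. 288.]
side post_top 0.56 [ 346. -264.   88.] [364. 169.]
side post_top 0.54 [ 454. -353.   85.] [332. 160.]
side post_top 0
[... 1011 characters left out ...]
6. 180.] [293. 196.]
side [ 577. 1029.  800.] [-0.04 -0.85 -0.53]
top specimen_jar 0.51 [431. 236.   6.] [239. 242.]
top post_top 0.83 [ 347. -266.   89.] [418. 268.]
top post_top 0.64 [ 455. -351.   87.] [447. 227.]
top post_top 0.59 [ 556. -384.   85.] [456. 191.]
top bolt_knob 0.82 [ 594. -171.  182.] [384. 171.]
top gate_hinge 0.9 [601.  44. 183.] [301. 170.]
top keeper_lip 0.64 [ 635. -237.  130.] [405. 161.]
top [ 301.  -30. 1358.] [ 0.19  0.01 -0.98]
2.8 [ 180.8 -545.8  404.7] [[0.949, 0.314, -0.0], [0.314, -0.949, 0.0], [0.0, -0.0, -1.0]] [-0.5  0.1  0.4] 85.44281654813831 0.0schema error: expected keys gripper, tx, ty, tz, twist
schema error: expected keys gripper, tx, ty, tz, twist
```

```bash
python3 -m handwheel '[{"gripper":8.5,"tx":0,"ty":0,"tz":0,"twist":0.127},{"gripper":8.5,"tx":4.1,"ty":-3.6,"tz":0,"twist":0},{"gripper":8.5,"tx":4.1,"ty":-3.6,"tz":0,"twist":0},{"gripper":8.5,"tx":4.1,"ty":-3.6,"tz":0,"twist":0},{"gripper":8.5,"tx":4.1,"ty":-3.6,"tz":0,"twist":0}]' 40
python3 -m handwheel '[{"gripper":8.5,"tx":4.1,"ty":-3.6,"tz":0,"twist":0},{"gripper":8.5,"tx":4.1,"ty":-3.6,"tz":0,"twist":0},{"gripper":8.5,"tx":4.1,"ty":-3.6,"tz":0,"twist":0},{"gripper":8.5,"tx":4.1,"ty":-3.6,"tz":0,"twist":0}]'
cat >> h.py <<'E'
def go(target):
    s=sense(); R=np.array(s["orientation"]); d=R.T@(np.array(target)-np.array(s["eef_pos"]))
    st(); print("need cm",(d/10).round(2))
E
python3 -c "
from h import *
go([431,236.5,404])"
```

```text
time: 3.42
eef_pos: [315.0, -371.6, 404.8]
orientation: [[0.981, 0.191, 0.0], [0.191, -0.981, -0.0], [0.0, 0.0, -1.0]]
ft_force: [1.0, -1.3, -0.4]
opening: 85.0
grasp_force: 0.0
time: 3.92
eef_pos: [448.4, -198.8, 404.8]
orientation: [[0.981, 0.192, 0.0], [0.192, -0.981, -0.0], [0.0, 0.0, -1.0]]
ft_force: [0.6, -0.1, -0.3]
opening: 85.4
grasp_force: 0.0
3.92 [ 448.4 -198.8  404.8] [[0.981, 0.192, 0.0], [0.192, -0.981, -0.0], [0.0, 0.0, -1.0]] [ 0.6 -0.1 -0.3] 85.40653808689801 0.0
need cm [  6.63 -43.06   0.08]
```

```bash
python3 -m handwheel '[{"gripper":8.5,"tx":0.83,"ty":-5.4,"tz":0,"twist":0},{"gripper":8.5,"tx":0.83,"ty":-5.4,"tz":0,"twist":0},{"gripper":8.5,"tx":0.83,"ty":-5.4,"tz":0,"twist":0},{"gripper":8.5,"tx":0.83,"ty":-5.4,"tz":0,"twist":0},{"gripper":8.5,"tx":0.83,"ty":-5.4,"tz":0,"twist":0}]' >/dev/null
python3 -m handwheel '[{"gripper":8.5,"tx":0.83,"ty":-5.4,"tz":2,"twist":0},{"gripper":8.5,"tx":0.83,"ty":-5.4,"tz":3,"twist":0},{"gripper":8.5,"tx":0.83,"ty":-5.3,"tz":3,"twist":0},{"gripper":8.5,"tx":0,"ty":0,"tz":2,"twist":0},{"gripper":8.5,"tx":0,"ty":0,"tz":0,"twist":0}]' >/dev/null
python3 -c "
from h import *
look(['specimen_jar'],save='b')
go([431,236.5,195])"
```

```text
side specimen_jar 0.79 [429. 235.  -6.] [360. 287.]
side [ 577. 1029.  800.] [-0.04 -0.85 -0.53]
top specimen_jar 0.51 [432. 236.   5.] [239. 242.]
top [ 301.  -30. 1358.] [ 0.19  0.01 -0.98]
5.38 [430.5 234.9 305.7] [[0.982, 0.19, 0.001], [0.19, -0.982, 0.001], [0.001, -0.001, -1.0]] [-0.9  0.5  0.2] 84.8986122809027 0.0
need cm [ 0.07 -0.14 11.07]
```

```bash
python3 -m handwheel '[{"gripper":8.5,"tx":0,"ty":-0.1,"tz":4,"twist":0},{"gripper":8.5,"tx":0,"ty":0,"tz":4,"twist":0},{"gripper":8.5,"tx":0,"ty":0,"tz":3,"twist":0},{"gripper":8.5,"tx":0,"ty":0,"tz":0,"twist":0},{"gripper":4.0,"tx":0,"ty":0,"tz":0,"twist":0}]' 40 >/dev/null
python3 -m handwheel '[{"gripper":4.0,"tx":0,"ty":0,"tz":0,"twist":0},{"gripper":4.0,"tx":0,"ty":0,"tz":0,"twist":0},{"gripper":4.0,"tx":0,"ty":0,"tz":0,"twist":0},{"gripper":4.0,"tx":0,"ty":0,"tz":0,"twist":0}]' 40
python3 -c "
from h import *
look(['specimen_jar'],save='c')
st()"
```

```text
time: 6.5
eef_pos: [430.2, 236.5, 196.1]
orientation: [[0.981, 0.192, 0.002], [0.192, -0.981, 0.001], [0.002, -0.001, -1.0]]
ft_force: [-1.7, -1.2, 17.9]
opening: 46.7
grasp_force: 38.3
side specimen_jar 0.45 [433. 236.  -5.] [359. 287.]
side [ 577. 1029.  800.] [-0.04 -0.85 -0.53]
top [ 301.  -30. 1358.] [ 0.19  0.01 -0.98]
6.7 [430.2 236.6 196.1] [[0.981, 0.192, 0.002], [0.192, -0.981, 0.001], [0.002, -0.001, -1.0]] [-1.5 -0.2 16.7] 46.28019290424796 38.28088402748108
```

```bash
python3 -m handwheel '[{"gripper":4.0,"tx":0,"ty":0,"tz":-1.5,"twist":0},{"gripper":4.0,"tx":0,"ty":0,"tz":-4,"twist":0},{"gripper":4.0,"tx":0,"ty":0,"tz":-4,"twist":0},{"gripper":4.0,"tx":0,"ty":0,"tz":-4.5,"twist":0},{"gripper":4.0,"tx":-0.4,"ty":2.5,"tz":0,"twist":0}]' 40
python3 -m handwheel '[{"gripper":4.0,"tx":-0.8,"ty":5.2,"tz":0,"twist":0},{"gripper":4.0,"tx":-0.8,"ty":5.2,"tz":0,"twist":0},{"gripper":4.0,"tx":-0.8,"ty":5.2,"tz":0,"twist":0},{"gripper":4.0,"tx":-0.8,"ty":5.2,"tz":0,"twist":0},{"gripper":4.0,"tx":-0.8,"ty":5.2,"tz":0,"twist":0}]' 40 >/dev/null
python3 -m handwheel '[{"gripper":4.0,"tx":-0.8,"ty":5.2,"tz":0,"twist":0},{"gripper":4.0,"tx":-0.8,"ty":5.2,"tz":0,"twist":0},{"gripper":4.0,"tx":-0.8,"ty":5.2,"tz":0,"twist":0},{"gripper":4.0,"tx":-0.8,"ty":5.2,"tz":0,"twist":0},{"gripper":4.0,"tx":-0.8,"ty":5.2,"tz":0,"twist":0}]' 40 >/dev/null
python3 -m handwheel '[{"gripper":4.0,"tx":-0.5,"ty":3.5,"tz":0,"twist":0},{"gripper":4.0,"tx":0,"ty":0,"tz":0,"twist":0},{"gripper":4.0,"tx":0,"ty":0,"tz":0,"twist":0}]' 40 >/dev/null
python3 -c "
from h import *
look(['specimen_jar','post_top'],save='d')
go([454,-354,196+88])"
```

```text
time: 7.32
eef_pos: [430.6, 211.9, 338.3]
orientation: [[0.981, 0.194, 0.005], [0.194, -0.981, 0.003], [0.005, -0.002, -1.0]]
ft_force: [0.5, -0.7, -0.8]
opening: 46.2
grasp_force: 41.3
side specimen_jar 0.56 [ 455. -351.  135.] [332. 149.]
side post_top 0.81 [ 456. -357.   84.] [332. 160.]
side post_top 0.79 [ 343. -263.   88.] [364. 169.]
side post_top 0.65 [ 555. -382.   87.] [306. 158.]
side [ 577. 1029.  800.] [-0.04 -0.85 -0.53]
top post_top 0.72 [ 455. -354.   84.] [448. 228.]
top post_top 0.72 [ 555. -384.   87.] [457. 192.]
top post_top 0.55 [ 346. -267.   87.] [419. 268.]
top [ 301.  -30. 1358.] [ 0.19  0.01 -0.98]
9.25 [ 453.8 -349.5  334.9] [[0.981, 0.192, -0.0], [0.192, -0.981, 0.0], [0.0, -0.0, -1.0]] [ 0.7 -0.3 -1. ] 46.289713666575246 41.34408473968506
need cm [-0.07  0.45  5.09]
```

```bash
python3 -m handwheel '[{"gripper":4.0,"tx":-0.1,"ty":0.45,"tz":2.0,"twist":0},{"gripper":4.0,"tx":0,"ty":0,"tz":2.5,"twist":0},{"gripper":4.0,"tx":0,"ty":0,"tz":0.2,"twist":0},{"gripper":4.0,"tx":0,"ty":0,"tz":0,"twist":0},{"gripper":4.0,"tx":0,"ty":0,"tz":0,"twist":0}]' 40
python3 -c "
from h import *
look(['specimen_jar'],save='e')
go([454.5,-354,196+88])
a=cv2.imread('pics/e_side.png')[110:230,260:420]; cv2.imwrite('pics/e1.png',cv2.resize(a,None,fx=4,fy=4,interpolation=cv2.INTER_CUBIC))"
```

```text
time: 9.88
eef_pos: [453.7, -354.6, 288.6]
orientation: [[0.981, 0.192, 0.001], [0.192, -0.981, -0.001], [0.001, 0.001, -1.0]]
ft_force: [0.6, 0.1, -0.3]
opening: 46.4
grasp_force: 41.4
side specimen_jar 0.64 [ 455. -357.   89.] [332. 159.]
side [ 577. 1029.  800.] [-0.04 -0.85 -0.53]
top [ 301.  -30. 1358.] [ 0.19  0.01 -0.98]
10.07 [ 453.6 -354.5  288.1] [[0.981, 0.192, 0.0], [0.192, -0.981, -0.0], [0.0, 0.0, -1.0]] [-0.1 -0.4 -0.5] 46.47636628732689 41.359153389930725
need cm [ 0.1  -0.04  0.41]
```

View pics/e1.png

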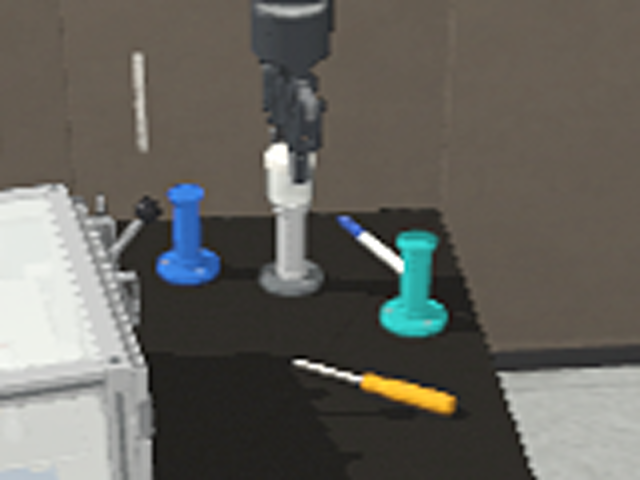

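The crop shows the jar at (290,175), in line with the silver post's stem at (291,240) and just above it. I'll lower it slowly until it makes contact.

```bash
for i in 1 2; do :; done
python3 -m handwheel '[{"gripper":4.0,"tx":0,"ty":0,"tz":0.2,"twist":0},{"gripper":4.0,"tx":0,"ty":0,"tz":0,"twist":0}]' 40 | grep -E "pos|ft"
python3 -m handwheel '[{"gripper":4.0,"tx":0,"ty":0,"tz":0.15,"twist":0},{"gripper":4.0,"tx":0,"ty":0,"tz":0,"twist":0}]' 40 | grep -E "pos|ft"
```

```text
eef_pos: [453.5, -354.5, 285.5]
ft_force: [0.2, 0.5, 0.0]
eef_pos: [453.5, -354.6, 284.3]
ft_force: [-1.2, 0.6, 4.0]
```

```bash
python3 -m handwheel '[{"gripper":5.2,"tx":0,"ty":0,"tz":0,"twist":0},{"gripper":6.5,"tx":0,"ty":0,"tz":0,"twist":0},{"gripper":8.0,"tx":0,"ty":0,"tz":0,"twist":0},{"gripper":8.0,"tx":0,"ty":0,"tz":0,"twist":0},{"gripper":8.0,"tx":0,"ty":0,"tz":0,"twist":0}]' 40 | grep -E "pos|ft|open"
python3 -m handwheel '[{"gripper":8.0,"tx":0,"ty":0,"tz":-1.5,"twist":0},{"gripper":8.0,"tx":0,"ty":0,"tz":-4,"twist":0},{"gripper":8.0,"tx":0,"ty":0,"tz":-5,"twist":0},{"gripper":8.0,"tx":0,"ty":0,"tz":-3,"twist":0},{"gripper":8.0,"tx":0,"ty":0,"tz":0,"twist":0}]' 40 | grep -E "pos|ft|open"
python3 -c "
from h import *
look(['specimen_jar','post_top'],save='f')
look(['bolt_knob','gate_hinge'])
go([592.5,-169,400])
a=cv2.imread('pics/f_side.png')[110:230,260:420]; cv2.imwrite('pics/f1.png',cv2.resize(a,None,fx=4,fy=4,interpolation=cv2.INTER_CUBIC))"
```

```text
eef_pos: [453.6, -354.5, 284.2]
ft_force: [0.2, 0.4, 0.7]
opening: 80.1
eef_pos: [453.5, -354.5, 422.1]
ft_force: [0.7, -0.0, -0.4]
opening: 80.2
side specimen_jar 0.43 [ 451. -356.   84.] [333. 160.]
side post_top 0.64 [ 346. -263.   88.] [364. 169.]
side post_top 0.48 [ 554. -382.   88.] [306. 157.]
side post_top 0.27 [718. -84.   1.] [262. 222.]
side [ 577. 1029.  800.] [-0.04 -0.85 -0.53]
top post_top 0.94 [ 557. -387.   86.] [457. 191.]
top post_top 0.72 [ 457. -350.   86.] [447. 227.]
top post_top 0.68 [ 344. -268.   90.] [419. 269.]
top [ 301.  -30. 1358.] [ 0.19  0.01 -0.98]
side bolt_knob 0.44 [ 591. -168.  175.] [296. 163.]
side gate_hinge 0.64 [603.  47. 181.] [293. 196.]
side gate_hinge 0.55 [ 451. -355.   84.] [333. 160.]
side [ 577. 1029.  800.] [-0.04 -0.85 -0.53]
top bolt_knob 0.67 [ 595. -170.  179.] [383. 171.]
top gate_hinge 0.93 [599.  43. 181.] [301. 171.]
top [ 301.  -30. 1358.] [ 0.19  0.01 -0.98]
12.43 [ 453.6 -354.6  419. ] [[0.981, 0.192, -0.0], [0.192, -0.981, 0.0], [-0.0, -0.0, -1.0]] [ 0.4  0.  -0.1] 80.08465896997036 0.0
need cm [ 17.19 -15.55   1.9 ]
```

View pics/f1.png

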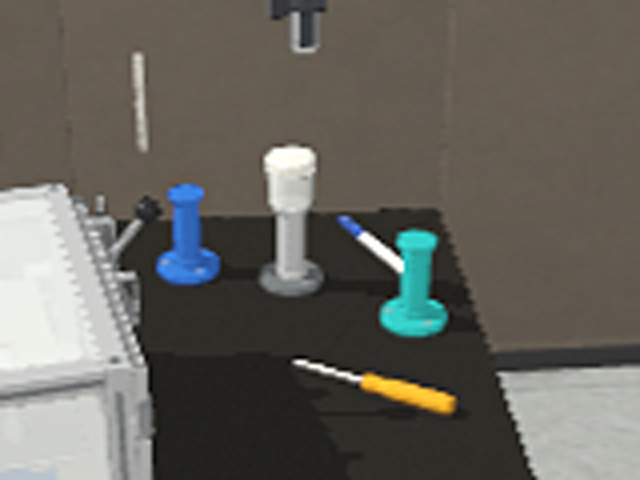

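```bash
python3 -m handwheel '[{"gripper":6.0,"tx":4.3,"ty":-3.9,"tz":0.5,"twist":0},{"gripper":6.0,"tx":4.3,"ty":-3.9,"tz":0.5,"twist":0},{"gripper":6.0,"tx":4.3,"ty":-3.9,"tz":0.5,"twist":0},{"gripper":6.0,"tx":4.3,"ty":-3.9,"tz":0.5,"twist":0},{"gripper":6.0,"tx":0,"ty":0,"tz":1,"twist":0}]' 40 >/dev/null
python3 -m handwheel '[{"gripper":6.0,"tx":0,"ty":0,"tz":0,"twist":0}]' 40 >/dev/null
python3 -c "
from h import *
look(['bolt_knob','gate_hinge'],save='g')
go([592.5,-169,335])
a=cv2.imread('pics/g_side.png')[110:210,240:380]; cv2.imwrite('pics/g1.png',cv2.resize(a,None,fx=5,fy=5,interpolation=cv2.INTER_CUBIC))"
```

```text
side bolt_knob 0.47 [ 588. -166.  173.] [297. 164.]
side gate_hinge 0.73 [603.  46. 181.] [293. 196.]
side [ 577. 1029.  800.] [-0.04 -0.85 -0.53]
top gate_hinge 0.65 [598.  46. 183.] [300. 171.]
top [ 301.  -30. 1358.] [ 0.19  0.01 -0.98]
13.47 [ 592.2 -169.1  389.6] [[0.982, 0.191, 0.0], [0.191, -0.982, -0.0], [0.0, 0.0, -1.0]] [ 0.1 -0.4  0.5] 60.37545029429862 0.0
need cm [ 0.02 -0.01  5.46]
```

View pics/g1.png

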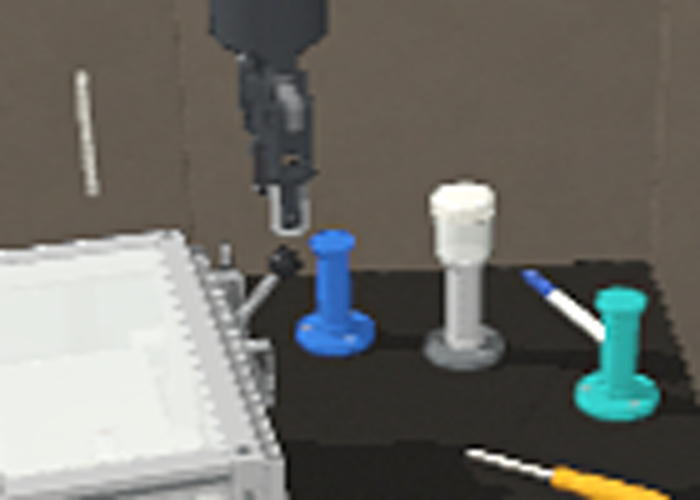

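The fingertips at crop (290,215) are right above the knob at (285,262). Next I'll descend and grip it.

```bash
python3 -m handwheel '[{"gripper":6.0,"tx":0,"ty":0,"tz":2,"twist":0},{"gripper":6.0,"tx":0,"ty":0,"tz":2,"twist":0},{"gripper":6.0,"tx":0,"ty":0,"tz":1.4,"twist":0},{"gripper":6.0,"tx":0,"ty":0,"tz":0,"twist":0},{"gripper":6.0,"tx":0,"ty":0,"tz":0,"twist":0}]' 40 | grep -E "pos|ft|open"
python3 -m handwheel '[{"gripper":1.5,"tx":0,"ty":0,"tz":0,"twist":0},{"gripper":1.5,"tx":0,"ty":0,"tz":0,"twist":0},{"gripper":1.5,"tx":0,"ty":0,"tz":0,"twist":0},{"gripper":1.5,"tx":0,"ty":0,"tz":0,"twist":0},{"gripper":1.5,"tx":0,"ty":0,"tz":0,"twist":0}]' 40
python3 -c "
from h import *
look(['bolt_knob'],save='i')"
```

```text
eef_pos: [592.6, -168.6, 335.9]
ft_force: [0.1, 0.4, 0.5]
opening: 59.6
time: 14.72
eef_pos: [592.6, -168.4, 335.6]
orientation: [[0.981, 0.192, 0.001], [0.192, -0.981, 0.0], [0.001, 0.0, -1.0]]
ft_force: [-0.5, 0.3, 4.6]
opening: 19.4
grasp_force: 38.8
side bolt_knob 0.58 [ 590. -169.  176.] [297. 163.]
side [ 577. 1029.  800.] [-0.04 -0.85 -0.53]
top bolt_knob 0.55 [ 453. -352.   86.] [447. 228.]
top [ 301.  -30. 1358.] [ 0.19  0.01 -0.98]
```

```bash
python3 -m handwheel '[{"gripper":1.5,"tx":0,"ty":0,"tz":-0.5,"twist":0},{"gripper":1.5,"tx":0,"ty":0,"tz":-0.5,"twist":0},{"gripper":1.5,"tx":0,"ty":0,"tz":-0.4,"twist":0},{"gripper":1.5,"tx":0,"ty":0,"tz":0,"twist":0}]' 40 | grep -vE "ori"
python3 -c "
from h import *
look(['bolt_knob'],save='j')
a=cv2.imread('pics/j_side.png')[110:210,240:380]; cv2.imwrite('pics/j1.png',cv2.resize(a,None,fx=5,fy=5,interpolation=cv2.INTER_CUBIC))"
```

```text
time: 15.42
eef_pos: [592.5, -168.4, 349.5]
ft_force: [1.6, 0.6, -0.8]
opening: 19.9
grasp_force: 39.1
side bolt_knob 0.63 [718. -83.   2.] [262. 222.]
side bolt_knob 0.51 [ 592. -166.  189.] [296. 160.]
side [ 577. 1029.  800.] [-0.04 -0.85 -0.53]
top [ 301.  -30. 1358.] [ 0.19  0.01 -0.98]
```

View pics/j1.png

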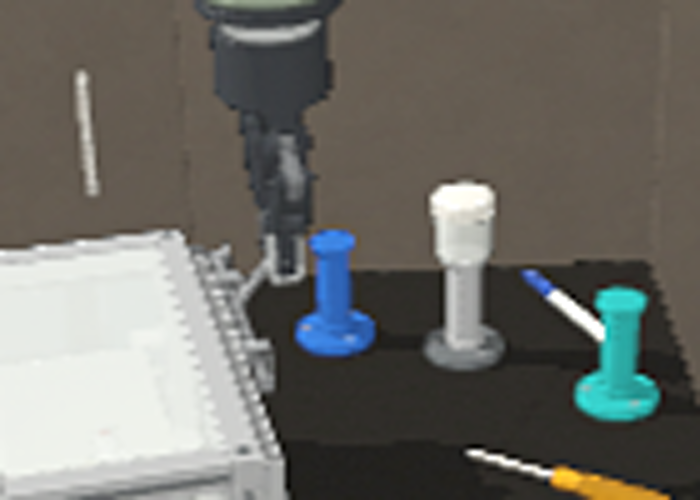

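The knob is in the fingers and about 13 mm up, and the stem at (255,285) has risen with it. Next I'll draw the bolt.

```bash
python3 -m handwheel '[{"gripper":1.5,"tx":0,"ty":-0.6,"tz":0,"twist":0},{"gripper":1.5,"tx":0,"ty":-0.8,"tz":0,"twist":0},{"gripper":1.5,"tx":0,"ty":-0.8,"tz":0,"twist":0},{"gripper":1.5,"tx":0,"ty":0,"tz":0,"twist":0}]' 40 | grep -vE "ori"
python3 -m handwheel '[{"gripper":1.5,"tx":0,"ty":-0.7,"tz":0,"twist":0},{"gripper":1.5,"tx":0,"ty":-0.6,"tz":0,"twist":0},{"gripper":1.5,"tx":0,"ty":-0.3,"tz":0,"twist":0},{"gripper":1.5,"tx":0,"ty":0,"tz":0,"twist":0}]' 40 | grep -vE "ori"
python3 -c "
from h import *
look(['bolt_knob','specimen_jar'],save='k')"
```

```text
time: 16.12
eef_pos: [588.3, -145.8, 349.2]
ft_force: [-1.5, 1.6, -1.9]
opening: 19.4
grasp_force: 39.1
time: 16.62
eef_pos: [585.0, -131.8, 349.3]
ft_force: [1.1, -6.5, -0.9]
opening: 19.5
grasp_force: 39.4
side bolt_knob 0.38 [ 583. -130.  189.] [299. 165.]
side specimen_jar 0.49 [ 453. -356.   85.] [333. 160.]
side [ 577. 1029.  800.] [-0.04 -0.85 -0.53]
top specimen_jar 0.81 [ 459. -355.   93.] [449. 226.]
top [ 301.  -30. 1358.] [ 0.19  0.01 -0.98]
```

```bash
python3 -m handwheel '[{"gripper":1.5,"tx":0,"ty":0.15,"tz":0,"twist":0},{"gripper":1.5,"tx":-1.5,"ty":-0.45,"tz":0,"twist":0.09},{"gripper":1.5,"tx":-1.5,"ty":-0.45,"tz":0,"twist":0.09},{"gripper":1.5,"tx":0,"ty":0,"tz":0,"twist":0}]' 40 
python3 -c "
from h import *
v=np.array([585-601.5,-131.8-45])
for p in (.18,.27,.36):
  c,s=np.cos(p),np.sin(p); print(p,601.5+v[0]*c+v[1]*s,45-v[0]*s+v[1]*c)
t=.36;c,s=np.cos(t),np.sin(t); go([601.5+v[0]*c+v[1]*s,45-v[0]*s+v[1]*c,349.3])
look(['bolt_knob','specimen_jar'],save='l')"
```

```text
time: 17.42
eef_pos: [554.3, -127.8, 349.5]
orientation: [[1.0, 0.013, 0.0], [0.013, -1.0, 0.0], [0.0, -0.0, -1.0]]
ft_force: [1.9, -0.3, -1.6]
opening: 19.3
grasp_force: 39.4
0.18 553.6141504873102 -125.9895769234138
0.27 538.4396622033775 -120.99362577212374
0.36 523.7756179662781 -114.65403357721988
17.43 [ 554.3 -127.8  349.5] [[1.0, 0.013, 0.0], [0.013, -1.0, 0.0], [0.0, -0.0, -1.0]] [ 1.9 -0.3 -1.6] 19.341054932966966 39.414403438568115
need cm [-3.04 -1.35  0.02]
side bolt_knob 0.39 [ 553. -127.  189.] [308. 165.]
side specimen_jar 0.51 [ 453. -356.   85.] [332. 160.]
side [ 577. 1029.  800.] [-0.04 -0.85 -0.53]
top specimen_jar 0.5 [ 458. -356.   92.] [449. 226.]
top [ 301.  -30. 1358.] [ 0.19  0.01 -0.98]
```

```bash
python3 -m handwheel '[{"gripper":1.5,"tx":-1.5,"ty":-0.48,"tz":0,"twist":0.09},{"gripper":1.5,"tx":-1.6,"ty":-0.48,"tz":0,"twist":0.09},{"gripper":1.5,"tx":0,"ty":0,"tz":0,"twist":0},{"gripper":1.5,"tx":0,"ty":0,"tz":0,"twist":0},{"gripper":1.5,"tx":0,"ty":0,"tz":0,"twist":0}]' 40 
python3 -c "
from h import *
look(['bolt_knob','gate_hinge','specimen_jar','nut_driver'],save='m')
s=sense(); d=np.array(s['eef_pos'][:2])-[601.5,45]; print('r',np.hypot(*d), 'gate angle', np.arctan2(-16.5*0-176.8,-16.5)-np.arctan2(d[1],d[0]))
a=cv2.imread('pics/m_side.png')[110:230,220:420]; b=cv2.imread('pics/m_top.png')[120:260,270:490]
cv2.imwrite('pics/m1.png',np.vstack([cv2.resize(a,(480,288)),cv2.resize(b,(480,305))]))"
```

```text
time: 18.35
eef_pos: [524.3, -117.8, 349.1]
orientation: [[0.986, -0.165, 0.0], [-0.165, -0.986, -0.0], [0.0, -0.0, -1.0]]
ft_force: [1.8, -1.1, -1.8]
opening: 19.5
grasp_force: 39.4
side bolt_knob 0.52 [ 525. -118.  189.] [317. 166.]
side gate_hinge 0.68 [603.  47. 181.] [293. 196.]
side specimen_jar 0.62 [ 454. -358.   83.] [332. 160.]
side nut_driver 0.42 [ 400. -147.    1.] [353. 207.]
side [ 577. 1029.  800.] [-0.04 -0.85 -0.53]
top gate_hinge 0.64 [600.  45. 180.] [300. 170.]
top specimen_jar 0.64 [ 458. -356.   93.] [449. 226.]
top [ 301.  -30. 1358.] [ 0.19  0.01 -0.98]
r 180.13556044998694 gate angle 0.3523633564117188
```

View pics/m1.png

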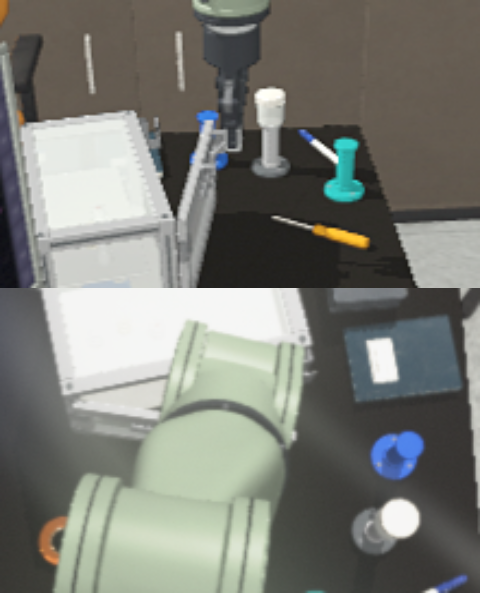

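The picture shows the gate ajar (side view, near (195,200)) at about 0.35 rad. The knob is held at (232,140), the jar stands on the silver post at (270,105), and the driver hasn't moved.

```bash
python3 -c "
from station import *
print(finish_job())"
```

```text
the job is handed in; nothing more can be done
None
```

I handed the job in at about 18.5 s: the jar stands on the silver post, let go, and the bolt is drawn about 35 mm. The gate is held about 0.35 rad ajar by the knob. The handover call returned no verdict; I saw no sign that the tape roll, loupe or nut driver moved, but only the nut driver was re-measured.

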